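# Set the length stop and butt the tube

## Robot

A 6-joint arm with a two-finger parallel gripper is mounted at the origin on the work surface. World frame = base frame: x ahead of the robot, y to its left, z up, the work surface at z = 0. Lengths are in m, angles in rad, forces in N, time in s.
With the tool pointing down it reaches from about 0.275 to 0.875 m from the base axis. Payload 12.5 kg.
Tool frame: the origin (TCP) lies where the fingers leave the gripper's body, on its centre line; the fingertips stand 73 mm ahead of it and the grasp point (between the pads) lies 54 mm ahead of it; x points along the fingers, y is the direction in which the jaws open and shut, and the axes are right-handed (so a half turn about x gives the same grasp; the last joint's range is limited). The gripper opens to 85 mm and grips with 20 to 120 N. Pads are 22 mm wide; open, the fingers measure 114 mm over their backs; the gripper's body (76 mm by 85 mm) begins 54 mm behind the grasp point. The pads swing forward as they close: fully open they stand 13 mm farther back than shut.
Start: joints at [1.167, 0.351, 1.652, -0, 1.139, -0.085], TCP at [0.172, 0.522, 0.304] pointing down, gripper open.
Joint ranges: [-2.75, 2.75], [-0.79, 2.1], [0.01, 2.65], [-1.57, 4.71], [0.07, 3.14], [-2.87, 2.87]. Speed limits (rad/s): [2.22, 2.22, 2.79, 3.14, 3.14, 3.14].

## Interface

Orientations are given as a unit quaternion [x, y, z, w].
In Python, from rig import manip, eyes gives the robot as it stands. The module is installed in compiled form; this text tells all that it offers.
- The arm moves only by the tool send_rows, never from a script. Its argument "plan" is a list of rows, each a list of 7 numbers: the shift along the tool's x, y, z in cm, then the turn, a rotation vector about the tool's x, y, z in rad, then the opening in per cent of the stroke, from 0 (shut) to 100 (fully open). A call has 1 to 8 rows; each row is the pose to reach, as a shift and turn from the pose commanded when the call began, along the tool's axes at that moment; what a row does not reach only later rows make up. A row lasts 1/10 s, in which the tool goes at most 50 mm and 8.59 degrees, less where a joint would pass 70% of its speed; a pose out of reach is approached as far as the arm can. A call with a gripper value outside its range is refused whole. The fingers move at their own pace and stop on an object; "grip_force" is the grip in N (left out, the last holds). Time passes only in rows, so rows that repeat a pose let the fingers close. It gives the time, the measured TCP pose, the force and the opening at its end, in the units of the state.
- manip.read_state(): the state, without advancing time (a new reading comes with each control period).
- eyes.camera(name): name is "scene" or "top" or "wrist"; returns a dict with "image" (480x640x3 uint8, blue, green, red), "fov_y" (degrees; the focal length in pixels is half the picture's height over the tangent of half this angle, whatever the lens; pixels are square), "cx", "cy" (the principal point, pixels), "rvec" (rotation vector, rad) and "tvec" (3), from world to camera coordinates, as OpenCV has them; the wrist camera has in their place "tool_from_camera" (4x4, takes a point from camera to tool coordinates, whose origin is the TCP and whose axes are the tool frame's). Camera axes: x right, y down, z forward; pixel columns grow to the right and rows downward; lengths in m; the calibration is good to about 2 mm. A picture is of the moment at which its call begins: read the wrist's pose just before it. There is no depth.
- manip.finish_job(): hands the job in, once; it reports no verdict.
The state is a dict: "clock": time; "q": joint angles; "qvel": joint speeds; "tau": joint torques, N m; "tcp_pos": TCP position; "eef_rot": TCP orientation; "wrist_force": force on the tool from outside, world axes, zero at the start; "wrist_torque": the same for the moment, N m; "grip_width": finger opening in m.
Only numpy, scipy, OpenCV 4.12 (cv2) and the standard library are available. Lean on these libraries where they do the work, as an engineer would, in place of code of your own. Each camera call takes 0.05 s, during which the arm holds its last target.

## Task

Set the length stop on the fixture: slide the stop collar along its bar until the dark line round its middle is level with the pointer's tip, and let go of it. Then slide the square tube that lies in the fixture's channel along the channel until its end rests against the stop, without pushing the stop off its mark. Leave the tube lying in the channel and the other things on the table alone.

Things in the scene. Friction and masses are not known exactly. Their poses are not given: they have to be found in the camera images.
- fixture: Fixed grey base plate, 160 mm (its x) by 480 mm (its y), 12 mm thick. Origin: underside of the plate, on the centre line of the channel, halfway along it; z up; at yaw 0 its axes are the world's. The channel runs along y at x = 0: 460 mm long, open at both ends, its floor the plate's top, between two rails 12 mm high (tops 24 mm above the table), 47 mm apart inside.
- bar_mid (a point): Middle of the fixed round steel bar, 16 mm diameter, that runs along the fixture's y beside the channel. This point is on the bar axis, at the fixture's x = +55 mm, 52 mm above the table. The bar is held by end blocks (34 by 20 mm, tops 66 mm above the table) 222 mm to either side.
- stop: Aluminium stop collar on the bar: ring 44 mm in diameter, 24 mm wide along y, with an arm across the channel. Slides along the fixture's y only, 190 mm either way from bar_mid, and cannot turn; about 8 N of drag holds it where it is left. Origin: on the bar axis at its middle, where a thin dark line runs round it; axes as the fixture's. It starts near the +y end, beyond the pointer from the tube.
- stop_arm (a point): Point on top of the stop's square arm, above the centre line of the channel, 57 mm above the table, at the collar's middle (on the dark line). The arm spans 20 mm to -x of it and 38 mm to +x (to the ring), and 40 mm down from it; its flat faces lie 12 mm to either side along y. The stop can be pushed here from either side; the tube butts against the -y face.
- pointer_tip (a point): Tip of the dark steel pointer, fixed on the base plate on the bar's far side from the channel: a 49 mm high post with an 18 mm wide cone pointing at the bar (the fixture's -x). The tip is 52 mm above the table, 26 mm from the bar axis. Its place along the fixture's y is the mark for the stop's dark line.
- tube: Loose square steel tube, 40 by 40 mm, 100 mm long, 3 mm wall, open ends, about 0.3 kg, lying in the channel near its -y end, its y along the fixture's y. Origin: centre of its underside; end faces at y = -50 and +50 mm, top 40 mm above the origin (52 mm above the table).
- offcut: Bystander: loose upright offcut of the same tube, 40 by 40 mm, 60 mm tall, beyond the fixture. Origin: centre of its foot.
- tin: Bystander: closed round tin, 70 mm in diameter, 70 mm tall, beyond the fixture. Origin: centre of its foot.
- wrench: Bystander: open-ended wrench lying flat to the robot's right. Origin: its underside.
- square: Bystander: small try square lying flat to the robot's left, 125 by 80 mm, 18 mm high. Origin: under its stock.
Mind the look-alikes: they are no part of the job. Leave any red look-alike of the tube alone.

How it is judged:
On the way, in this order (a step that is already met when the one before it is completed fails the run):
1. the stop stands at the pointer, at rest and let go (y of pointer_tip in the frame of stop between -0.004 and 0.004 m and contact force between the fingers and stop below 0.1 N and linear speed of stop below 0.003 m/s), for 0.2 s.
2. the tube's end rests against the stop (y of tube in the frame of stop between -0.065 and -0.0605 m), for 0.2 s.
At the end, for the whole second after the job is handed in: The stop's middle is within 4 mm of the pointer's tip along the bar; the tube lies flat in the channel with its end within 3 mm of the stop's face; both are at rest and let go (all of step 2 and y of pointer_tip in the frame of stop between -0.004 and 0.004 m and x of tube in the frame of fixture between -0.005 and 0.005 m and z of tube in the frame of fixture between 0.009 and 0.016 m and angle between the y axis of tube and the y axis of fixture, either way round below 0.1 rad and linear speed of tube below 0.005 m/s and linear speed of stop below 0.003 m/s); the robot touches nothing.
It fails at once if a bystander (loose upright offcut, tin, wrench or square) is moved more than 20 mm (distance of any of offcut, tin, wrench, square from where it was at the start of the episode above 0.02 m).
It also fails if it takes over 56 s, if anything falls off the work surface, if the arm or the gripper's body presses on something with over 40 N, if the wrist force passes 120 N, or if a joint passes its speed limit or range.

## Working session

There is one attempt and no reset: what is moved stays moved. The work goes in short steps, Python scripts to look and compute and a tool call to move; the robot and the scene stay as the last step left them, time stands still between calls to the robot, and variables do not carry over. Pictures are saved under pics/ and viewed, and the job is handed in when it is done.

Besides the shell and the picture viewer there is one more tool, called after "Emit:" as name(argument=value, ...) on one line, values as JSON. send_rows: Moves the arm, as the interface text tells. Its arguments: {"type":"object","properties":{"plan":{"type":"array"},"grip_force":{"type":"number"}},"required":["plan"]}

```bash
mkdir -p pics; python3 - <<'E'
from rig import manip, eyes
import cv2,pickle
s=manip.read_state();print(s)
for n in("scene","top"):
    c=eyes.camera(n);cv2.imwrite(f"pics/{n}0.png",c["image"]);pickle.dump(c,open(f"{n}0.pkl","wb"))
    print(n,{k:v for k,v in c.items() if k!="image"})
E
```

```text
{'clock': 0.0, 'q': array([ 1.16742585e+00,  3.51210179e-01,  1.65243863e+00,  2.84016754e-05,
        1.13907859e+00, -8.46080147e-02]), 'qvel': array([ 0.0009331 ,  0.00088742, -0.00183654,  0.00209004, -0.00100112,
       -0.00079301]), 'tau': array([ 1.75299319e-03, -5.06097257e+01, -2.91407382e+01, -3.20503474e-06,
        4.47418963e-03,  8.65415132e-06]), 'tcp_pos': array([0.17224253, 0.52207168, 0.30336711]), 'eef_rot': array([ 0.11184005,  0.69824967, -0.11261426,  0.69803813]), 'wrist_force': array([ 0.25134289, -0.45610084, -0.14101656]), 'wrist_torque': array([ 0.03883116,  0.0172204 , -0.00919938]), 'grip_width': 0.08536448670879185}
scene {'fov_y': 53.0117321714963, 'cx': 317.5761118653588, 'cy': 240.25641215414157, 'rvec': array([ 1.79946945,  1.57817303, -0.71428056]), 'tvec': array([-0.07586648, -0.29728729,  1.48319654])}
top {'fov_y': 55.61642724622239, 'cx': 315.6063336540117, 'cy': 242.1388808931077, 'rvec': array([ 2.14022783, -2.11960042,  0.14751298]), 'tvec': array([-0.00565462,  0.53968821,  1.04438696])}
```

View pics/scene0.png

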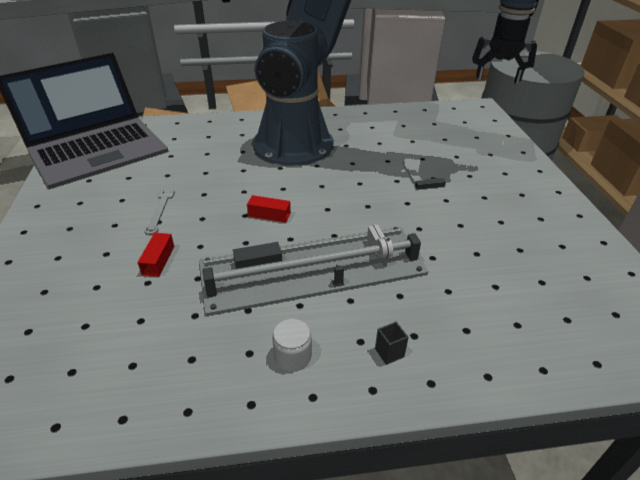

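View pics/top0.png

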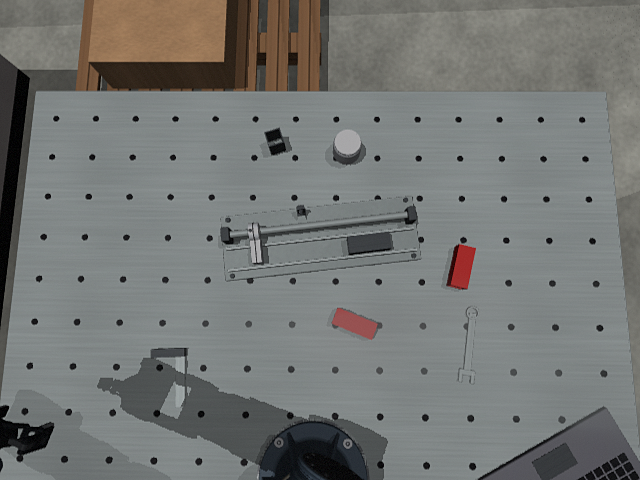

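The top view shows the fixture at about (220–420, 197–280), with the collar at about (255, 243), the pointer at (301, 210) and the tube at (370, 243). There are red decoys at (461, 267) and (356, 323). I'll zoom in on the fixture.

```bash
python3 - <<'E'
import cv2
a=cv2.imread("pics/top0.png")[185:295,210:430]
cv2.imwrite("pics/topz.png",cv2.resize(a,None,fx=3.6,fy=3.6,interpolation=cv2.INTER_CUBIC))
a=cv2.imread("pics/scene0.png")[215:320,190:440]
cv2.imwrite("pics/scz.png",cv2.resize(a,None,fx=3.2,fy=3.2,interpolation=cv2.INTER_CUBIC))
E
```

```text
(no output)
```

View pics/topz.png

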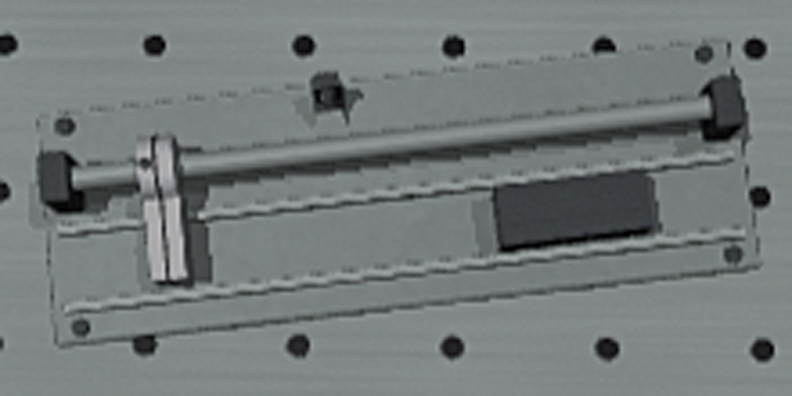

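View pics/scz.png

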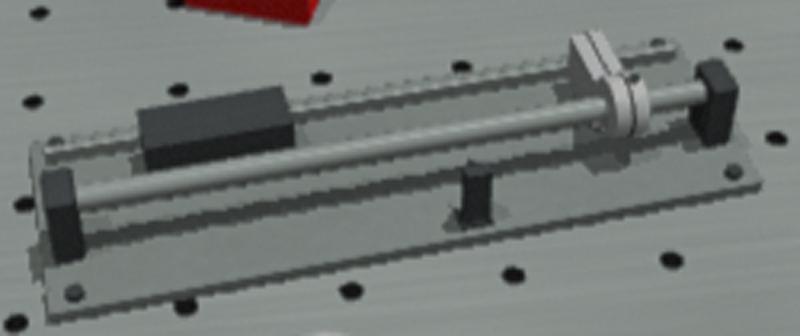

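```bash
cat > h.py <<'E'
import numpy as np,cv2,pickle
from scipy.spatial.transform import Rotation as R
def K(c):
    f=240/np.tan(np.radians(c["fov_y"])/2);return np.array([[f,0,c["cx"]],[0,f,c["cy"]],[0,0,1]])
def toplane(c,px,z,Twc=None):
    px=np.atleast_2d(np.array(px,float))
    d=(np.linalg.inv(K(c))@np.c_[px,np.ones(len(px))].T).T
    if Twc is None:
        Rm=cv2.Rodrigues(c["rvec"])[0];o=-Rm.T@c["tvec"];d=d@Rm
    else:
        o=Twc[:3,3];d=d@Twc[:3,:3].T
    return o+d*((z-o[2])/d[:,2])[:,None]
def wristT(c,s):
    T=np.eye(4);T[:3,:3]=R.from_quat(s["eef_rot"]).as_matrix();T[:3,3]=s["tcp_pos"];return T@np.array(c["tool_from_camera"])
def proj(c,P,Twc):
    p=(np.atleast_2d(P)-Twc[:3,3])@Twc[:3,:3];p=p@K(c).T;return p[:,:2]/p[:,2:]
E
python3 - <<'E'
from h import *
c=pickle.load(open("top0.pkl","rb"))
z=lambda p:np.array(p)/3.6+[210,185]-0.4
C=toplane(c,z([(38,117),(727,41),(760,265),(57,346)]),0.012);print(C.round(4))
m=C.mean(0);y=(C[0]+C[3]-C[1]-C[2]);yaw=np.arctan2(-y[0],y[1]);print(m,yaw,np.linalg.norm(y)/2)
Rf=R.from_euler('z',yaw).as_matrix()
# plate assumed centred on channel? check rails midline
def f(p,zz):return ((toplane(c,z(p),zz)-[m[0],m[1],0])@Rf).round(4)
print("rails ends",f([(60,233),(67,308),(733,157),(742,236)],0.024))
print("stop arm line/top",f([(165,240),(168,282)],0.057),"pointer",f([(330,97)],0.052))
print("bar blocks",f([(55,160),(722,85)],0.066))
print("tube",f([(497,187),(653,172),(503,250),(658,233)],0.052))
q=R.from_quat([0.11184005,0.69824967,-0.11261426,0.69803813]).as_matrix();print(q)
E
```

```text
[[ 0.6058  0.2386  0.012 ]
 [ 0.6628 -0.2372  0.012 ]
 [ 0.5071 -0.256   0.012 ]
 [ 0.4478  0.2186  0.012 ]]
[ 0.55586632 -0.00898632  0.012     ] 0.12182923788076819 0.4787276330162792
rails ends [[-0.0049  0.2285  0.024 ]
 [-0.0561  0.2279  0.024 ]
 [-0.0048 -0.2292  0.024 ]
 [-0.0589 -0.2275  0.024 ]]
stop arm line/top [[-0.0228  0.1537  0.057 ]
 [-0.0506  0.1542  0.057 ]] pointer [[0.0612 0.0364 0.052 ]]
bar blocks [[ 0.0366  0.2195  0.066 ]
 [ 0.0364 -0.2199  0.066 ]]
tube [[-0.0118 -0.0665  0.052 ]
 [-0.0135 -0.1696  0.052 ]
 [-0.0537 -0.0653  0.052 ]
 [-0.054  -0.1673  0.052 ]]
[[-4.69145492e-04  3.13402651e-01  9.49620218e-01]
 [-1.03353891e-03  9.49619663e-01 -3.13402978e-01]
 [-9.99999356e-01 -1.12850104e-03 -1.21595950e-04]]
```

```bash
cat >> h.py <<'E'
m=np.array([0.55587,-0.00899,0.]);yaw=0.1218
Rf=R.from_euler('z',yaw).as_matrix()
F0=m+Rf@[-0.0318,0,0]   # fixture origin
def w(x,y,z):return F0+Rf@[x,y,z]
def togo(P,s):   # P: TCP target; returns tool-axis shift cm and turn
    q=R.from_quat(s["eef_rot"]).as_matrix()
    # desired: x down, y=fixture y, z=x cross y
    D=np.c_[[0,0,-1],Rf[:,1],np.cross([0,0,-1],Rf[:,1])]
    return (q.T@(np.array(P)-s["tcp_pos"])*100).round(2),R.from_matrix(q.T@D).as_rotvec().round(3)
E
python3 - <<'E'
from h import *
from rig import manip
s=manip.read_state()
print(F0,w(0,.154,0)); print(togo(w(-0.0,.10,.28),s))
E
```

```text
[ 0.52430559 -0.01285367  0.        ] [0.50559473 0.14000543 0.        ]
(array([  2.37, -30.72,  45.93]), array([-0.441, -0.   ,  0.001]))
```

Emit:
send_rows(plan=[[0.3,-2.7,4.1,-0.05,0,0,100],[0.6,-5.4,8.1,-0.1,0,0,100],[0.9,-8.1,12.2,-0.15,0,0,100],[1.2,-10.8,16.2,-0.2,0,0,100],[1.5,-13.5,20.2,-0.25,0,0,100],[1.7,-16.2,24.2,-0.3,0,0,100],[1.9,-18.9,28.2,-0.35,0,0,100],[2,-21.5,32.2,-0.4,0,0,100]])

```text
clock: 0.9
tcp_pos: [0.4115, 0.2153, 0.2837]
eef_rot: [-0.029, 0.707, 0.029, 0.706]
wrist_force: [0.5, 1.2, -0.3]
grip_width: 0.0853
```

```bash
python3 - <<'E'
from h import *
from rig import manip
s=manip.read_state();print(s['tcp_pos'],s['clock']); print(togo(w(-0.0,.10,.28),s))
E
```

```text
[0.41146215 0.21533241 0.28370423] 0.9
(array([  0.37, -13.69,   8.96]), array([-0.039, -0.   ,  0.   ]))
```

Emit:
send_rows(plan=[[0.1,-3.6,2.4,-0.02,0,0,100],[0.2,-7.2,4.8,-0.04,0,0,100],[0.3,-10.8,7.2,-0.04,0,0,100],[0.4,-13.7,9,-0.04,0,0,100],[0.4,-13.7,9,-0.04,0,0,100],[0.4,-13.7,9,-0.04,0,0,100]])

```text
clock: 1.5
tcp_pos: [0.5114, 0.0876, 0.2794]
eef_rot: [-0.042, 0.706, 0.042, 0.705]
wrist_force: [-0.7, 0.2, 0.2]
grip_width: 0.0855
```

```bash
cat > snap.py <<'E'
import sys
from h import *
from rig import manip,eyes
s=manip.read_state();c=eyes.camera("wrist");n=sys.argv[1]
cv2.imwrite(f"pics/{n}.png",c["image"]);pickle.dump((s,c),open(n+".pkl","wb"))
T=wristT(c,s);print(s['clock'],s['tcp_pos'].round(4),s['wrist_force'].round(2),s['grip_width']);print(T.round(4),c["fov_y"])
E
python3 snap.py w1
```

```text
1.5 [0.5114 0.0876 0.2794] [-0.75  0.16  0.21] 0.08553475877493837
[[-1.197e-01  9.549e-01  2.716e-01  4.424e-01]
 [ 9.928e-01  1.150e-01  3.320e-02  7.970e-02]
 [ 5.000e-04  2.736e-01 -9.618e-01  3.487e-01]
 [ 0.000e+00  0.000e+00  0.000e+00  1.000e+00]] 62.23987328071538
```

View pics/w1.png

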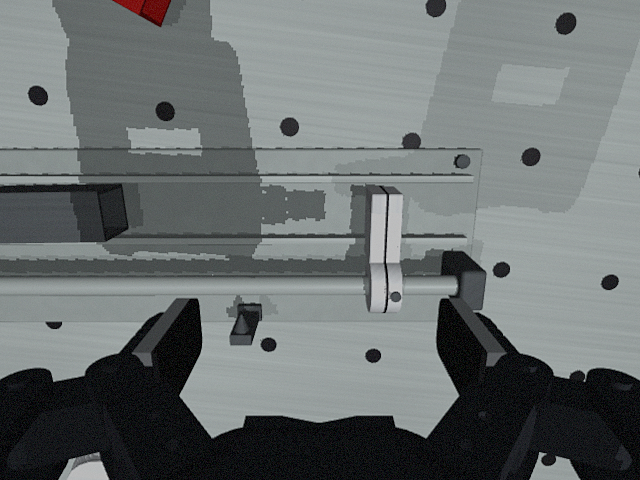

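The wrist view shows the collar line at x≈386, the tube end at x≈103–127, and the pointer near (243, 325). I'll zoom in on the pointer.

```bash
python3 - <<'E'
import cv2
a=cv2.imread("pics/w1.png")[170:360,210:420]
cv2.imwrite("pics/w1z.png",cv2.resize(a,None,fx=3.1,fy=3.1,interpolation=cv2.INTER_CUBIC))
E
```

```text
(no output)
```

View pics/w1z.png

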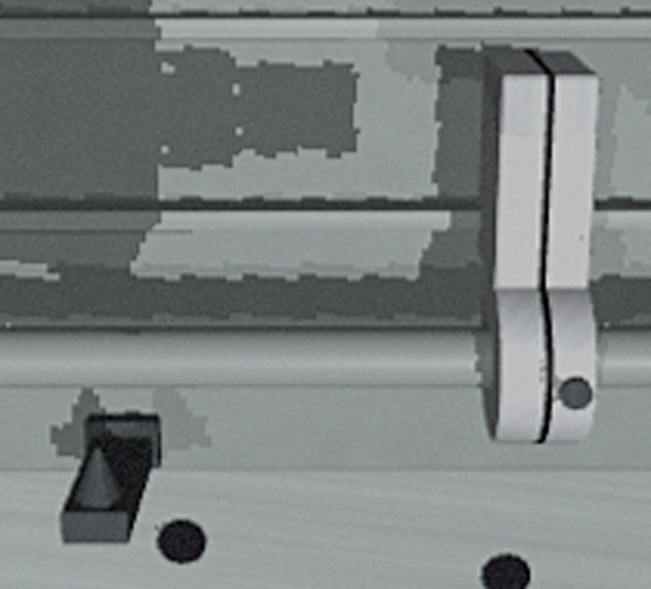

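```bash
python3 - <<'E'
from h import *
s,c=pickle.load(open("w1.pkl","rb"));T=wristT(c,s)
def f(px,z):return ((toplane(c,px,z,T)-F0)@Rf).round(4)
print("ptr",f((241.3,314.2),.052))
print("line",f([(387.7,194.2),(385.2,262.9)],.057))
print("tube end top",f([(102.5,186),(104.5,241)],.052), "rails",f([(200,178),(200,237),(450,178),(450,237)],.024))
c2=pickle.load(open("top0.pkl","rb"))
# also bar edges
print("bar",f([(150,277),(340,277),(150,294),(340,294)],.052))
E
```

```text
ptr [[0.083  0.0379 0.052 ]]
line [[-0.0175  0.1531  0.057 ]
 [ 0.0366  0.1536  0.057 ]]
tube end top [[-0.0232 -0.0603  0.052 ]
 [ 0.0199 -0.0653  0.052 ]] rails [[-0.0252  0.005   0.024 ]
 [ 0.0249  0.0008  0.024 ]
 [-0.0249  0.2091  0.024 ]
 [ 0.0254  0.2136  0.024 ]]
bar [[ 0.05   -0.0333  0.052 ]
 [ 0.0504  0.1188  0.052 ]
 [ 0.0648 -0.0351  0.052 ]
 [ 0.0651  0.119   0.052 ]]
```

```bash
python3 - <<'E'
from h import *
from rig import manip
s=manip.read_state();print(togo(w(0,.153,.1),s))
E
```

```text
(array([17.96,  5.1 ,  0.09]), array([-0.001, -0.001, -0.   ]))
```

Emit:
send_rows(plan=[[1,3,0,0,0,0,100],[4,5.1,0.1,0,0,0,100],[8,5.1,0.1,0,0,0,100],[12,5.1,0.1,0,0,0,100],[15,5.1,0.1,0,0,0,100],[17,5.1,0.1,0,0,0,100],[18,5.1,0.1,0,0,0,100],[18,5.1,0.1,0,0,0,100]])

```text
clock: 2.35
tcp_pos: [0.5056, 0.1393, 0.0992]
eef_rot: [-0.043, 0.706, 0.043, 0.705]
wrist_force: [0.3, -0.9, 0.8]
grip_width: 0.0854
```

```bash
python3 snap.py w2
```

```text
2.35 [0.5056 0.1393 0.0992] [ 0.33 -0.94  0.79] 0.08542889565230743
[[-1.221e-01  9.548e-01  2.709e-01  4.367e-01]
 [ 9.925e-01  1.174e-01  3.350e-02  1.313e-01]
 [ 2.000e-04  2.730e-01 -9.620e-01  1.686e-01]
 [ 0.000e+00  0.000e+00  0.000e+00  1.000e+00]] 62.23987328071538
```

View pics/w2.png

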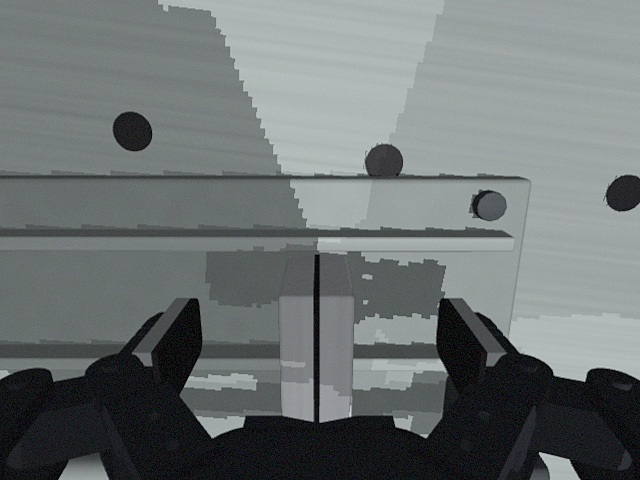

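The arm is centred between the pads, with its dark line at x≈317, so I'll close the gripper.

Emit:
send_rows(plan=[[0,0,0,0,0,0,60],[0,0,0,0,0,0,30],[0,0,0,0,0,0,10],[0,0,0,0,0,0,10],[0,0,0,0,0,0,10],[0,0,0,0,0,0,10],[0,0,0,0,0,0,10],[0,0,0,0,0,0,10]], grip_force=30)

```text
clock: 3.2
tcp_pos: [0.5065, 0.1387, 0.1003]
eef_rot: [-0.043, 0.706, 0.043, 0.706]
wrist_force: [-1.8, -1.5, 5.6]
grip_width: 0.0238
```

Emit:
send_rows(plan=[[0,-1,0,0,0,0,10],[0,-2.5,0,0,0,0,10],[0,-4.2,0,0,0,0,10],[0,-6,0,0,0,0,10],[0,-7.8,0,0,0,0,10],[0,-9.4,0,0,0,0,10],[0,-10.6,0,0,0,0,10],[0,-11,0,0,0,0,10]], grip_force=60)

```text
clock: 4.0
tcp_pos: [0.5199, 0.0292, 0.1004]
eef_rot: [-0.042, 0.706, 0.043, 0.706]
wrist_force: [-2.8, 8.7, 7.9]
grip_width: 0.0228
```

Emit:
send_rows(plan=[[0,0,0,0,0,0,10],[0,0,0,0,0,0,10],[0,0,0,0,0,0,10]])

```text
clock: 4.3
tcp_pos: [0.5198, 0.0291, 0.1004]
eef_rot: [-0.043, 0.706, 0.043, 0.706]
wrist_force: [-1.4, -4.2, 6.7]
grip_width: 0.023
```

```bash
python3 snap.py w3;python3 - <<'E'
from h import *
from rig import eyes
for n in("scene","top"):
    c=eyes.camera(n);cv2.imwrite(f"pics/{n}3.png",c["image"])
    if n=="scene": cv2.imwrite(f"pics/{n}3z.png",cv2.resize(c["image"][200:330,180:440],None,fx=3,fy=3))
s,_=pickle.load(open("w3.pkl","rb"));print((s["tcp_pos"]-F0)@Rf,togo(s["tcp_pos"],s))
E
```

```text
4.3 [0.5198 0.0291 0.1004] [-1.36 -4.18  6.69] 0.02302768617862578
[[-1.210e-01  9.544e-01  2.731e-01  4.507e-01]
 [ 9.927e-01  1.164e-01  3.310e-02  2.120e-02]
 [-2.000e-04  2.751e-01 -9.614e-01  1.697e-01]
 [ 0.000e+00  0.000e+00  0.000e+00  1.000e+00]] 62.23987328071538
[0.00067612 0.04220375 0.10042923] (array([0., 0., 0.]), array([-0.001,  0.   ,  0.   ]))
```

View pics/w3.png

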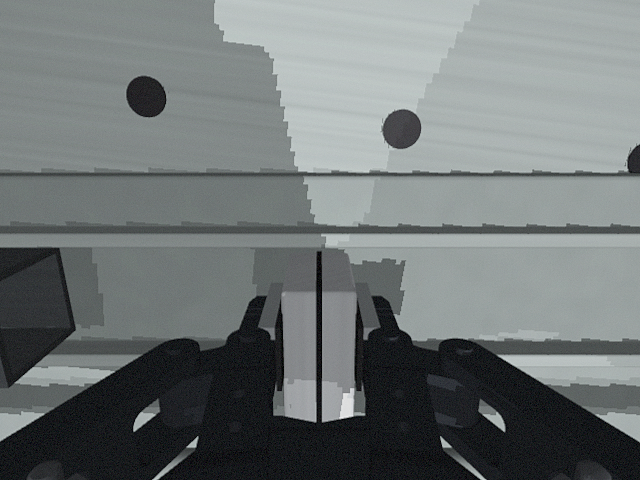

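View pics/scene3z.png

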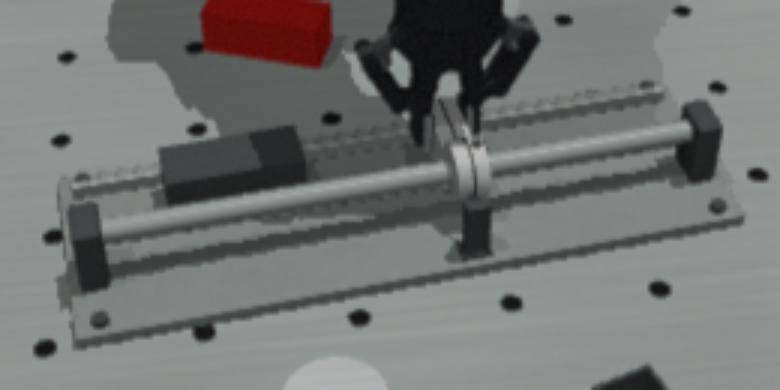

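```bash
python3 - <<'E'
from h import *
s,c=pickle.load(open("w3.pkl","rb"));T=wristT(c,s)
print((toplane(c,[(319,292),(319.5,380)],.057,T)-F0)@Rf)
s,c=pickle.load(open("w2.pkl","rb"));T=wristT(c,s)
print((toplane(c,[(317,296),(316.8,400)],.057,T)-F0)@Rf)
E
```

```text
[[-0.01803076  0.04280888  0.057     ]
 [ 0.01343668  0.04296312  0.057     ]]
[[-0.01807358  0.15327196  0.057     ]
 [ 0.01938001  0.15318315  0.057     ]]
```

Emit:
send_rows(plan=[[0,-0.2,0,0,0,0,10],[0,-0.4,0,0,0,0,10],[0,-0.5,0,0,0,0,10],[0,-0.5,0,0,0,0,10],[0,-0.5,0,0,0,0,35],[0,-0.5,0,0,0,0,60],[0,-0.5,0,0,0,0,60],[0,-0.5,0,0,0,0,60]])

```text
clock: 5.25
tcp_pos: [0.5203, 0.0245, 0.0998]
eef_rot: [-0.043, 0.706, 0.043, 0.706]
wrist_force: [0.9, 0.1, 0.6]
grip_width: 0.0517
```

Emit:
send_rows(plan=[[-2,0,0,0,0,0,60],[-6,0,0,0,0,0,60],[-10,0,0,0,0,0,60],[-14,0,0,0,0,0,60],[-18,0,-1,0,0,0,60],[-20,0,-4,0,0,0,60],[-20,0,-4,0,0,0,60],[-20,0,-4,0,0,0,60]])

```text
clock: 6.05
tcp_pos: [0.4806, 0.0196, 0.3002]
eef_rot: [-0.043, 0.705, 0.043, 0.706]
wrist_force: [0.0, -0.8, -0.1]
grip_width: 0.0516
```

```bash
python3 snap.py w4; python3 - <<'E'
import cv2
a=cv2.imread("pics/w4.png")[100:340,180:460]
cv2.imwrite("pics/w4z.png",cv2.resize(a,None,fx=2.5,fy=2.5,interpolation=cv2.INTER_CUBIC))
E
```

```text
6.05 [0.4806 0.0196 0.3002] [ 0.05 -0.79 -0.13] 0.05155273087659629
[[-1.208e-01  9.542e-01  2.737e-01  4.114e-01]
 [ 9.927e-01  1.161e-01  3.340e-02  1.170e-02]
 [ 1.000e-04  2.757e-01 -9.612e-01  3.693e-01]
 [ 0.000e+00  0.000e+00  0.000e+00  1.000e+00]] 62.23987328071538
```

View pics/w4.png

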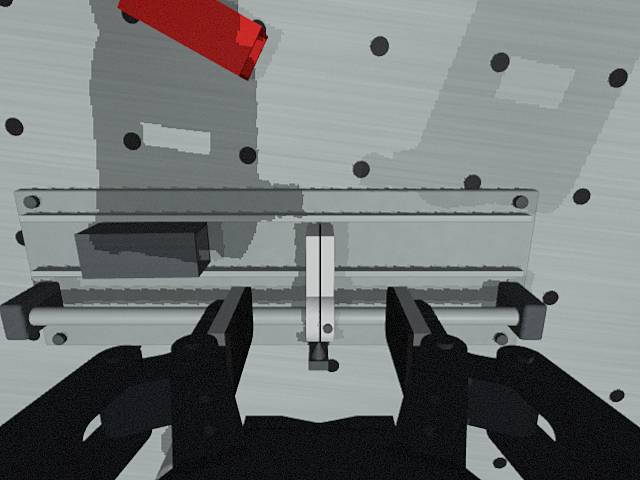

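View pics/w4z.png

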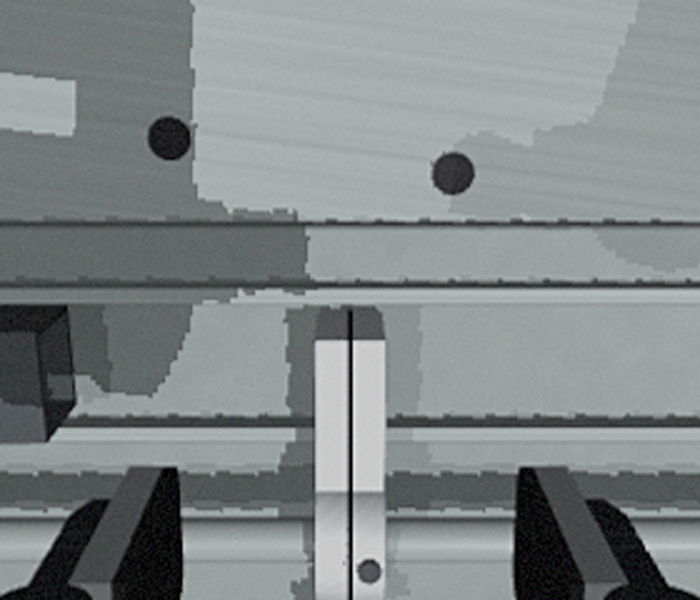

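```bash
python3 - <<'E'
import cv2
a=cv2.imread("pics/w4.png")[280:380,270:370]
cv2.imwrite("pics/w4y.png",cv2.resize(a,None,fx=6,fy=6,interpolation=cv2.INTER_CUBIC))
E
```

```text
(no output)
```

View pics/w4y.png

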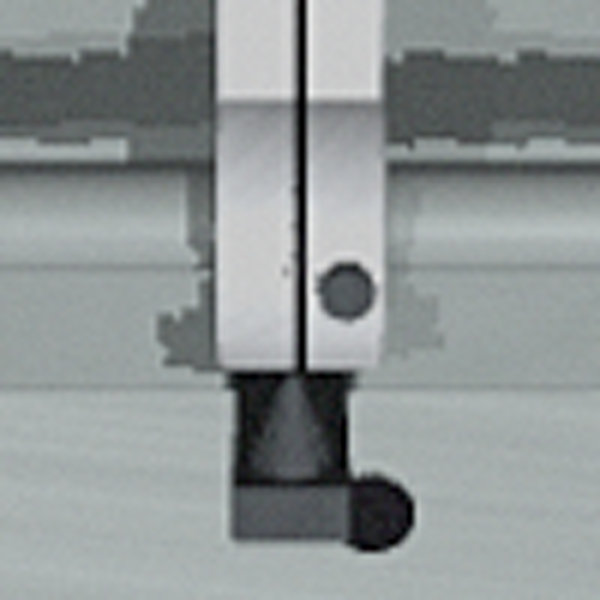

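```bash
python3 - <<'E'
from h import *
from rig import manip
s=manip.read_state();print(togo(w(0,-.205,.2),s))
E
```

```text
(array([  9.95, -24.25,   3.95]), array([-0.001, -0.   ,  0.   ]))
```

Emit:
send_rows(plan=[[1,-4,1,0,0,0,40],[2,-8.5,2,0,0,0,20],[3.5,-13,3,0,0,0,0],[5,-17,4,0,0,0,0],[7,-21,4,0,0,0,0],[9,-24.2,4,0,0,0,0],[10,-24.2,4,0,0,0,0],[10,-24.2,4,0,0,0,0]])

```text
clock: 6.9
tcp_pos: [0.5489, -0.2157, 0.1969]
eef_rot: [-0.042, 0.707, 0.043, 0.704]
wrist_force: [-0.2, 0.5, -0.3]
grip_width: 0.0006
```

```bash
python3 snap.py w5
```

```text
6.9 [ 0.5489 -0.2157  0.1969] [-0.17  0.46 -0.28] 0.0006374563856072147
[[-0.1198  0.9558  0.2685  0.4801]
 [ 0.9928  0.1146  0.0353 -0.2237]
 [ 0.003   0.2708 -0.9626  0.2665]
 [ 0.      0.      0.      1.    ]] 62.23987328071538
```

View pics/w5.png

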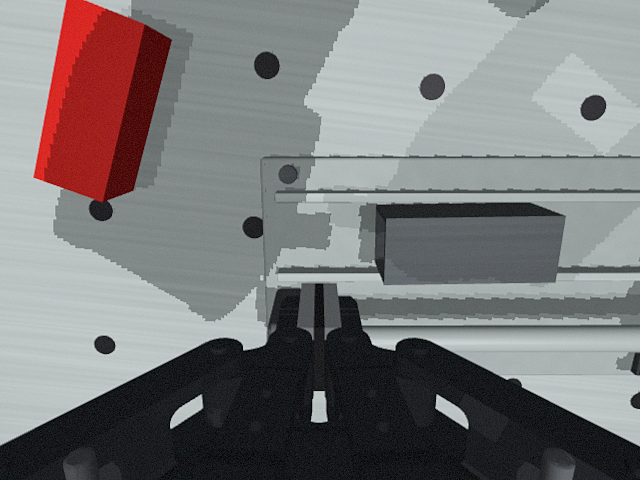

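```bash
python3 - <<'E'
from h import *
s,c=pickle.load(open("w5.pkl","rb"));T=wristT(c,s)
print(((toplane(c,[(385,217),(383,283),(565,215),(557,284)],.052,T)-F0)@Rf).round(4))
print(((s["tcp_pos"]-F0)@Rf).round(4))
s,c=pickle.load(open("w4.pkl","rb"));T=wristT(c,s)
print(((toplane(c,[(78,235),(80,277),(195,233),(199,276)],.052,T)-F0)@Rf).round(4))
print("stop arm -y edge, line",((toplane(c,[(306,236),(306,295),(320,236),(320,295)],.057,T)-F0)@Rf).round(4))
E
```

```text
[[-0.0187 -0.1667  0.052 ]
 [ 0.0206 -0.1661  0.052 ]
 [-0.0197 -0.0669  0.052 ]
 [ 0.0215 -0.0647  0.052 ]]
[-2.000e-04 -2.044e-01  1.969e-01]
[[-0.0172 -0.162   0.052 ]
 [ 0.0203 -0.1666  0.052 ]
 [-0.0189 -0.0646  0.052 ]
 [ 0.0194 -0.0645  0.052 ]]
stop arm -y edge, line [[-0.0177  0.0276  0.057 ]
 [ 0.0349  0.0271  0.057 ]
 [-0.0176  0.0391  0.057 ]
 [ 0.0349  0.0391  0.057 ]]
```

Emit:
send_rows(plan=[[3,0,0,0,0,0,0],[6,0,0,0,0,0,0],[8.5,0,0,0,0,0,0],[9.7,0,0,0,0,0,0],[9.7,0.5,0,0,0,0,0],[9.7,1,0,0,0,0,0],[9.7,1.2,0,0,0,0,0],[9.7,1.2,0,0,0,0,0]])

```text
clock: 7.75
tcp_pos: [0.5486, -0.2034, 0.1041]
eef_rot: [-0.043, 0.705, 0.043, 0.706]
wrist_force: [0.1, 0.1, -0.8]
grip_width: -0.0003
```

```bash
python3 snap.py w6;python3 -c "
from h import *
s,_=pickle.load(open('w6.pkl','rb'));print((s['tcp_pos']-F0)@Rf)"
```

```text
7.75 [ 0.5486 -0.2034  0.1041] [ 0.11  0.1  -0.76] -0.00025675462969211685
[[-1.217e-01  9.540e-01  2.742e-01  4.794e-01]
 [ 9.926e-01  1.171e-01  3.300e-02 -2.113e-01]
 [-6.000e-04  2.761e-01 -9.611e-01  1.732e-01]
 [ 0.000e+00  0.000e+00  0.000e+00  1.000e+00]] 62.23987328071538
[ 0.00093958 -0.19212318  0.10409965]
```

View pics/w6.png

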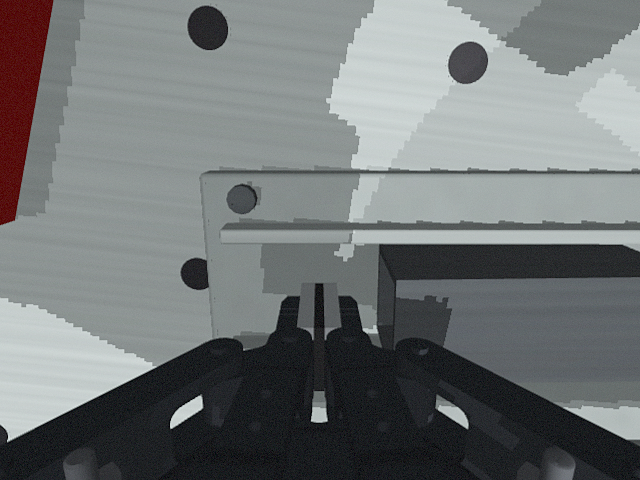

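Emit:
send_rows(plan=[[0,0.5,0,0,0,0,0],[0,1,0,0,0,0,0],[0,1.5,0,0,0,0,0],[0,2,0,0,0,0,0],[0,2.5,0,0,0,0,0],[0,3,0,0,0,0,0],[0,3,0,0,0,0,0]])

```text
clock: 8.5
tcp_pos: [0.5444, -0.1733, 0.1029]
eef_rot: [-0.043, 0.706, 0.043, 0.706]
wrist_force: [-0.2, -0.1, 0.4]
grip_width: -0.0
```

```bash
python3 snap.py w7;python3 -c "
from h import *
s,_=pickle.load(open('w7.pkl','rb'));print((s['tcp_pos']-F0)@Rf)"
```

```text
8.5 [ 0.5444 -0.1733  0.1029] [-0.24 -0.08  0.45] -3.447489047769908e-05
[[-1.214e-01  9.545e-01  2.724e-01  4.753e-01]
 [ 9.926e-01  1.166e-01  3.390e-02 -1.813e-01]
 [ 6.000e-04  2.745e-01 -9.616e-01  1.722e-01]
 [ 0.000e+00  0.000e+00  0.000e+00  1.000e+00]] 62.23987328071538
[ 0.00043307 -0.16171227  0.10288808]
```

View pics/w7.png

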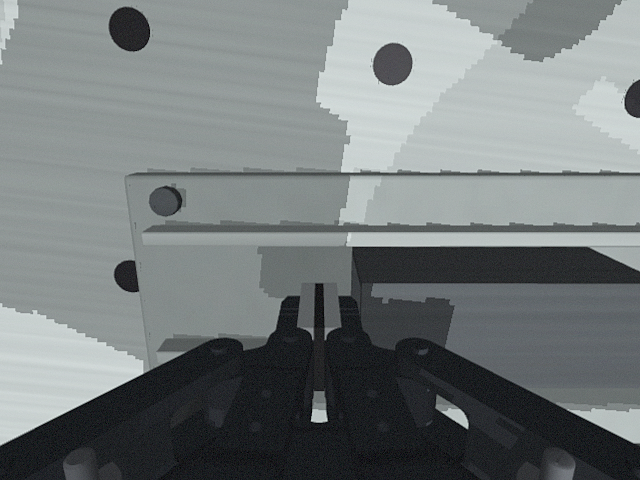

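```bash
python3 - <<'E'
from h import *
for n,p in(("w6",(396,281)),("w7",(372,283))):
    s,c=pickle.load(open(n+".pkl","rb"));T=wristT(c,s)
    t=((s["tcp_pos"]-F0)@Rf)
    e=((toplane(c,p,.052,T)-F0)@Rf);print(t,e,e[0,1]-t[1])
E
```

```text
[ 0.00093958 -0.19212318  0.10409965] [[-0.01774093 -0.16625504  0.052     ]] 0.02586813504861543
[ 0.00043307 -0.16171227  0.10288808] [[-0.01811109 -0.14380029  0.052     ]] 0.017911976713033156
```

Emit:
send_rows(plan=[[0,0.7,0,0,0,0,0],[0,1.6,0,0,0,0,0],[0,2.6,0,0,0,0,0],[0,3.6,0,0,0,0,0],[0,4.6,0,0,0,0,0],[0,5.4,0,0,0,0,0],[0,5.9,0,0,0,0,0],[0,6.2,0,0,0,0,0]])

```text
clock: 9.35
tcp_pos: [0.5369, -0.1119, 0.1029]
eef_rot: [-0.043, 0.706, 0.043, 0.706]
wrist_force: [-0.4, -2.1, -0.3]
grip_width: 0.0002
```

Emit:
send_rows(plan=[[0,0,0,0,0,0,0],[0,0,0,0,0,0,0]])

```text
clock: 9.55
tcp_pos: [0.5369, -0.1125, 0.1029]
eef_rot: [-0.043, 0.706, 0.043, 0.706]
wrist_force: [-0.1, -0.1, 0.3]
grip_width: 0.0001
```

```bash
python3 snap.py w8;python3 - <<'E'
from h import *
from rig import eyes
c=eyes.camera("scene");cv2.imwrite("pics/sc8.png",cv2.resize(c["image"][200:320,200:400],None,fx=4,fy=4,interpolation=cv2.INTER_CUBIC))
s,_=pickle.load(open('w8.pkl','rb'));print((s['tcp_pos']-F0)@Rf)
E
```

```text
9.55 [ 0.5369 -0.1125  0.1029] [-0.07 -0.06  0.26] 6.789401347104429e-05
[[-1.209e-01  9.545e-01  2.725e-01  4.679e-01]
 [ 9.927e-01  1.162e-01  3.360e-02 -1.204e-01]
 [ 5.000e-04  2.745e-01 -9.616e-01  1.721e-01]
 [ 0.000e+00  0.000e+00  0.000e+00  1.000e+00]] 62.23987328071538
[ 0.00044705 -0.10041383  0.10285186]
```

View pics/w8.png

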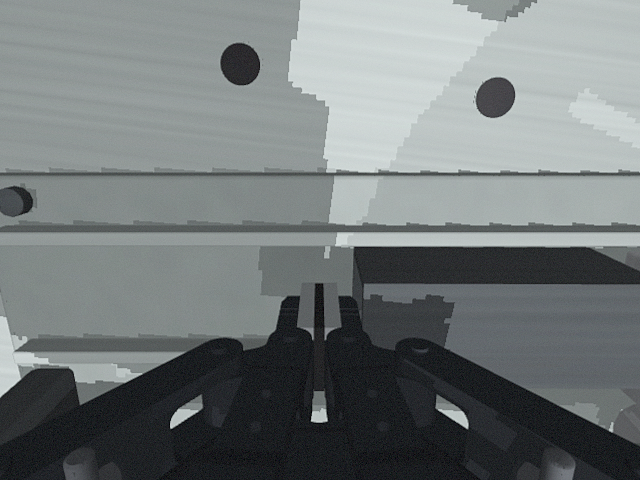

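View pics/sc8.png

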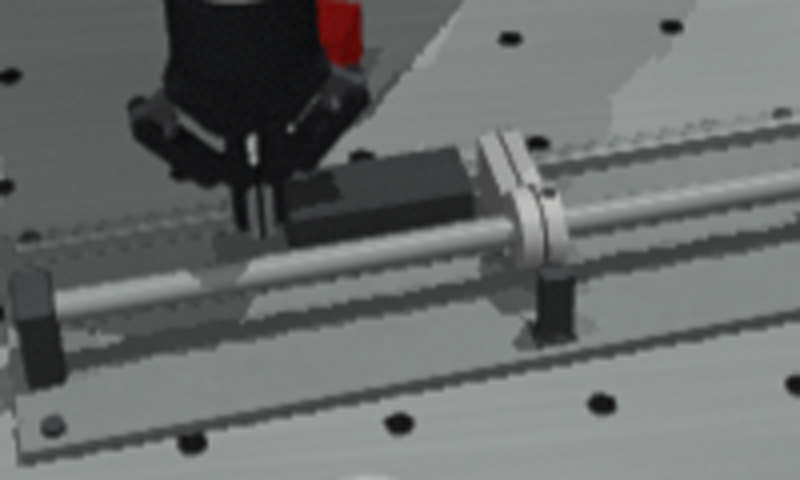

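Emit:
send_rows(plan=[[0,0.2,0,0,0,0,0],[0,0.4,0,0,0,0,0],[0,0.6,0,0,0,0,0],[0,0.7,0,0,0,0,0],[0,0.75,0,0,0,0,0]])

```text
clock: 10.15
tcp_pos: [0.5361, -0.1049, 0.1029]
eef_rot: [-0.043, 0.706, 0.043, 0.706]
wrist_force: [1.4, -1.3, -0.2]
grip_width: -0.0
```

```bash
python3 snap.py w9;python3 - <<'E'
from h import *
from rig import eyes
for n in("scene","top"):
  c=eyes.camera(n);pickle.dump(c,open(n+"9.pkl","wb"))
  a=c["image"][215:285,260:360] if n=="scene" else c["image"][190:290,250:390]
  cv2.imwrite(f"pics/{n}9.png",cv2.resize(a,None,fx=5.7,fy=5.7,interpolation=cv2.INTER_CUBIC))
s,_=pickle.load(open('w9.pkl','rb'));print((s['tcp_pos']-F0)@Rf)
E
```

```text
10.15 [ 0.5361 -0.1049  0.1029] [ 1.36 -1.34 -0.18] -4.727696047006803e-06
[[-1.212e-01  9.544e-01  2.727e-01  4.670e-01]
 [ 9.926e-01  1.165e-01  3.350e-02 -1.128e-01]
 [ 2.000e-04  2.747e-01 -9.615e-01  1.722e-01]
 [ 0.000e+00  0.000e+00  0.000e+00  1.000e+00]] 62.23987328071538
[ 0.00049858 -0.09280714  0.10290798]
```

View pics/scene9.png

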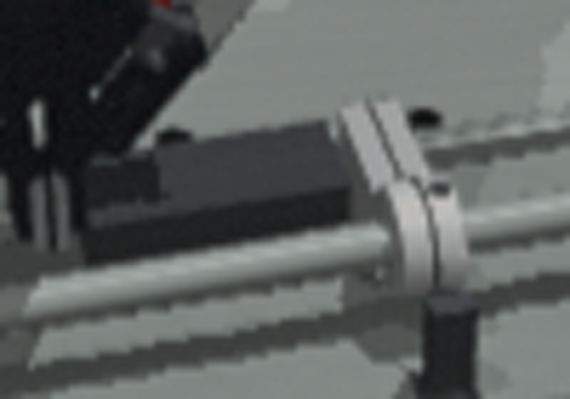

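View pics/top9.png

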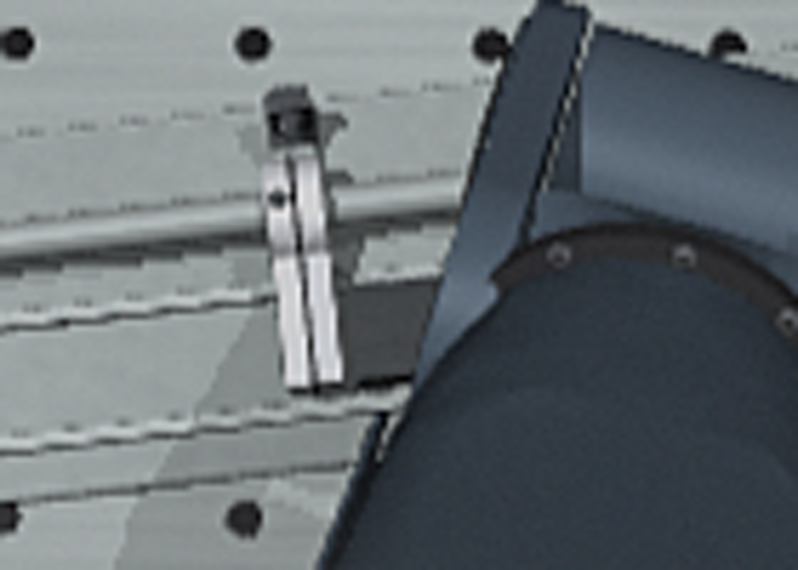

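View pics/w9.png

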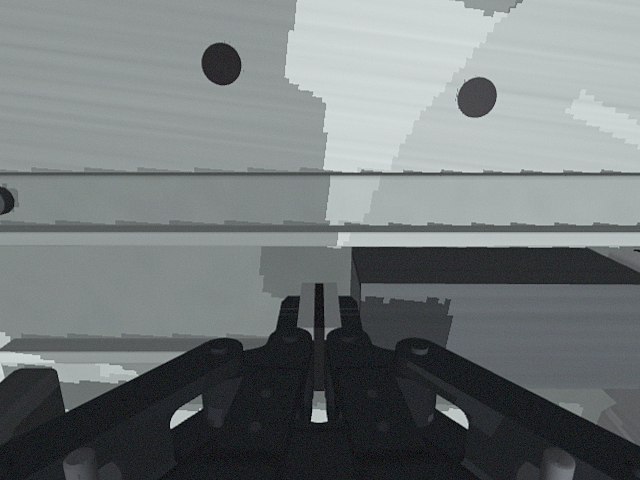

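The tube is about 2 mm from the stop. I'll creep forward and watch the force.

Emit:
send_rows(plan=[[0,0.05,0,0,0,0,0],[0,0.1,0,0,0,0,0]])

```text
clock: 10.5
tcp_pos: [0.536, -0.1041, 0.1029]
eef_rot: [-0.043, 0.706, 0.043, 0.706]
wrist_force: [-0.2, -2.0, -0.7]
grip_width: 0.0002
```

Emit:
send_rows(plan=[[0,0.03,0,0,0,0,0],[0,0.06,0,0,0,0,0]])

```text
clock: 10.7
tcp_pos: [0.5359, -0.1034, 0.1029]
eef_rot: [-0.043, 0.706, 0.043, 0.706]
wrist_force: [0.7, -1.4, -1.1]
grip_width: 0.0
```

Emit:
send_rows(plan=[[0,0.03,0,0,0,0,0],[0,0.05,0,0,0,0,0]])

```text
clock: 10.9
tcp_pos: [0.5358, -0.1029, 0.1029]
eef_rot: [-0.043, 0.706, 0.043, 0.706]
wrist_force: [0.3, -2.1, -0.3]
grip_width: 0.0003
```

```bash
python3 - <<'E'
from h import *
from rig import eyes,manip
print(manip.read_state()["wrist_force"])
for n in("scene","top"):
  c=eyes.camera(n)
  a=c["image"][215:285,260:360] if n=="scene" else c["image"][200:270,280:340]
  cv2.imwrite(f"pics/{n}10.png",cv2.resize(a,None,fx=7,fy=7,interpolation=cv2.INTER_CUBIC))
E
```

```text
[ 0.27364459 -2.1420981  -0.26024068]
```

View pics/scene10.png

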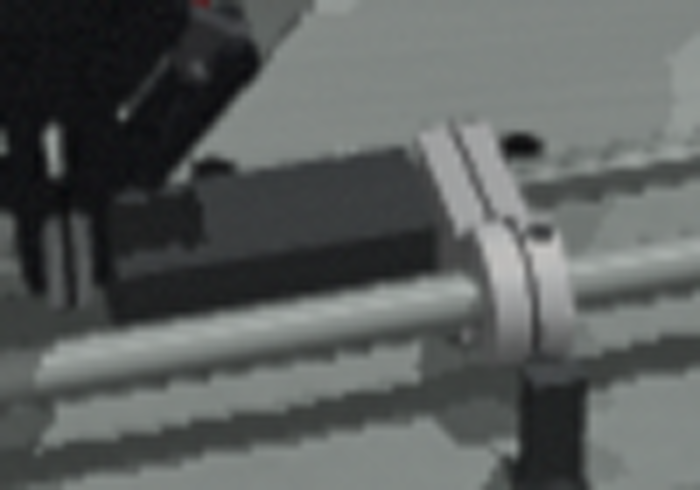

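View pics/top10.png

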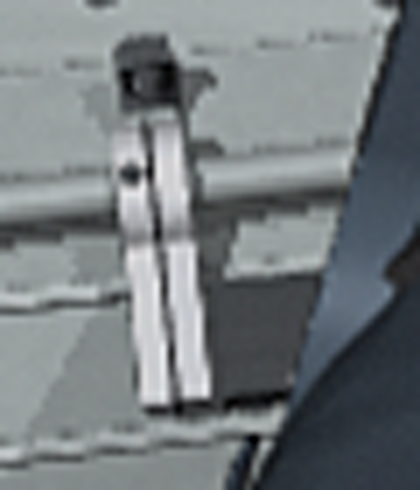

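Emit:
send_rows(plan=[[0,0.03,0,0,0,0,0],[0,0.05,0,0,0,0,0]])

```text
clock: 11.2
tcp_pos: [0.5357, -0.1024, 0.1029]
eef_rot: [-0.043, 0.706, 0.043, 0.706]
wrist_force: [0.4, -1.7, -0.7]
grip_width: -0.0
```

Emit:
send_rows(plan=[[0,0.03,0,0,0,0,0],[0,0.05,0,0,0,0,0]])

```text
clock: 11.4
tcp_pos: [0.5357, -0.1019, 0.1029]
eef_rot: [-0.043, 0.706, 0.043, 0.706]
wrist_force: [0.5, -2.4, 0.5]
grip_width: 0.0003
```

Emit:
send_rows(plan=[[0,0.03,0,0,0,0,0],[0,0.05,0,0,0,0,0]])

```text
clock: 11.6
tcp_pos: [0.5356, -0.1014, 0.1029]
eef_rot: [-0.043, 0.706, 0.043, 0.706]
wrist_force: [0.3, -1.4, -0.3]
grip_width: -0.0003
```

Emit:
send_rows(plan=[[0,0.03,0,0,0,0,0],[0,0.05,0,0,0,0,0]])

```text
clock: 11.8
tcp_pos: [0.5356, -0.1009, 0.1029]
eef_rot: [-0.043, 0.706, 0.043, 0.706]
wrist_force: [0.2, -1.9, -1.3]
grip_width: 0.0002
```

```bash
python3 - <<'E'
from h import *
from rig import eyes,manip
print(manip.read_state()["wrist_force"])
for n in("scene",):
  c=eyes.camera(n)
  a=c["image"][215:285,290:360] 
  cv2.imwrite(f"pics/{n}11.png",cv2.resize(a,None,fx=8,fy=8,interpolation=cv2.INTER_CUBIC))
E
```

```text
[ 0.15566656 -1.94895704 -1.33158219]
```

View pics/scene11.png

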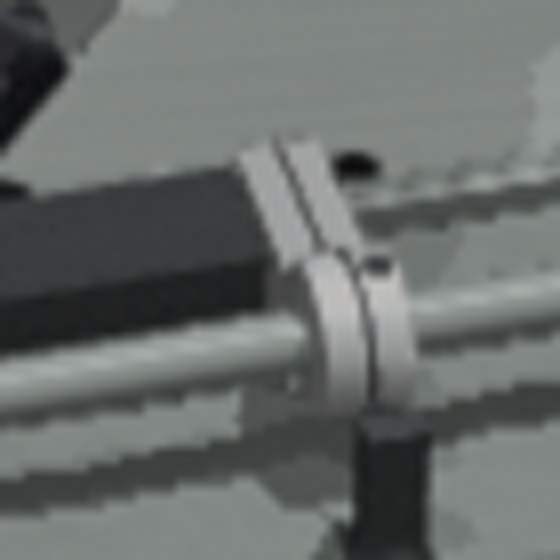

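Emit:
send_rows(plan=[[0,0.02,0,0,0,0,0],[0,0.03,0,0,0,0,0]])

```text
clock: 12.05
tcp_pos: [0.5355, -0.1006, 0.1029]
eef_rot: [-0.043, 0.706, 0.043, 0.706]
wrist_force: [-0.3, -1.7, 0.2]
grip_width: -0.0003
```

Emit:
send_rows(plan=[[0,0.02,0,0,0,0,0],[0,0.03,0,0,0,0,0]])

```text
clock: 12.25
tcp_pos: [0.5355, -0.1003, 0.1029]
eef_rot: [-0.043, 0.706, 0.043, 0.706]
wrist_force: [0.3, -1.3, -0.5]
grip_width: -0.0002
```

Emit:
send_rows(plan=[[0,0.02,0,0,0,0,0],[0,0.03,0,0,0,0,0]])

```text
clock: 12.45
tcp_pos: [0.5355, -0.1, 0.1029]
eef_rot: [-0.043, 0.706, 0.043, 0.706]
wrist_force: [0.9, -2.2, 0.4]
grip_width: 0.0001
```

Still no contact force, and I'm past the estimated point, so I'll back off and look.

Emit:
send_rows(plan=[[0,-0.7,0,0,0,0,0],[0,-1.5,0,0,0,0,0],[-4,-1.5,0,0,0,0,0],[-8,1.5,-1,0,0,0,0],[-11,6,-3,0,0,0,0],[-14,10.5,-4,0,0,0,0],[-14,12,-4,0,0,0,0],[-14,12,-4,0,0,0,0]])

```text
clock: 13.25
tcp_pos: [0.481, 0.0161, 0.2445]
eef_rot: [-0.044, 0.705, 0.044, 0.707]
wrist_force: [-0.3, -1.0, -1.1]
grip_width: -0.0002
```

```bash
python3 snap.py w12; python3 - <<'E'
import cv2
a=cv2.imread("pics/w12.png")[180:420,200:440]
cv2.imwrite("pics/w12z.png",cv2.resize(a,None,fx=2.5,fy=2.5,interpolation=cv2.INTER_CUBIC))
E
```

```text
13.25 [0.481  0.0161 0.2445] [-0.32 -1.01 -1.07] -0.00020615443123581104
[[-1.234e-01  9.535e-01  2.750e-01  4.118e-01]
 [ 9.924e-01  1.185e-01  3.440e-02  8.000e-03]
 [ 3.000e-04  2.771e-01 -9.608e-01  3.136e-01]
 [ 0.000e+00  0.000e+00  0.000e+00  1.000e+00]] 62.23987328071538
```

View pics/w12.png

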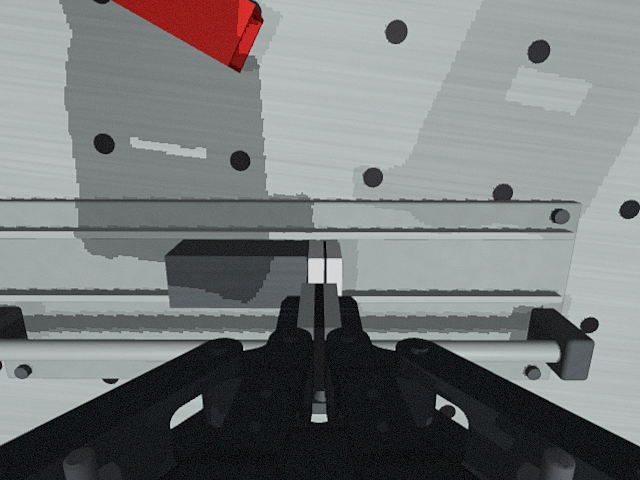

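View pics/w12z.png

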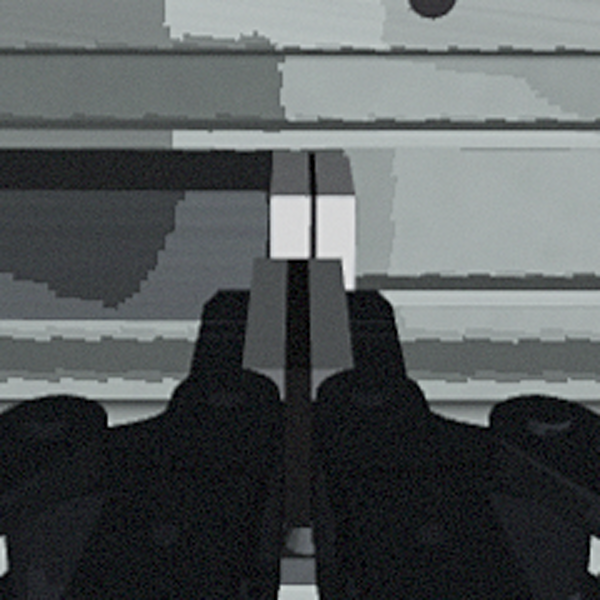

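The tube looks flush with the arm. Next I'll check that the stop is still on the pointer, from a position with a clear view.

Emit:
send_rows(plan=[[-2,0,-2,0,0,0,60],[-5,0,-2,0,0,0,60],[-6,0.5,-2,0,0,0,60],[-6,0.5,-2,0,0,0,60],[-6,0.5,-2,0,0,0,60]])

```text
clock: 13.8
tcp_pos: [0.4608, 0.0165, 0.3018]
eef_rot: [-0.043, 0.706, 0.043, 0.705]
wrist_force: [-0.6, 0.4, -0.5]
grip_width: 0.0512
```

```bash
python3 snap.py w13; python3 - <<'E'
from h import *
a=cv2.imread("pics/w13.png")[220:380,250:390]
cv2.imwrite("pics/w13z.png",cv2.resize(a,None,fx=5,fy=3.75,interpolation=cv2.INTER_CUBIC))
s,c=pickle.load(open("w12.pkl","rb"));T=wristT(c,s)
print("w12 line,-y edge,tube end, tube -y",((toplane(c,[(324.8,264),(308,264)],.057,T)-F0)@Rf).round(4),((toplane(c,[(307.5,257),(166,257)],.052,T)-F0)@Rf).round(4))
E
```

```text
13.8 [0.4608 0.0165 0.3018] [-0.59  0.4  -0.47] 0.051188299313633015
[[-1.208e-01  9.548e-01  2.715e-01  3.918e-01]
 [ 9.927e-01  1.161e-01  3.350e-02  8.600e-03]
 [ 5.000e-04  2.735e-01 -9.619e-01  3.711e-01]
 [ 0.000e+00  0.000e+00  0.000e+00  1.000e+00]] 62.23987328071538
w12 line,-y edge,tube end, tube -y [[-0.0136  0.0387  0.057 ]
 [-0.0136  0.0272  0.057 ]] [[-0.0169  0.0267  0.052 ]
 [-0.0167 -0.0718  0.052 ]]
```

View pics/w13z.png

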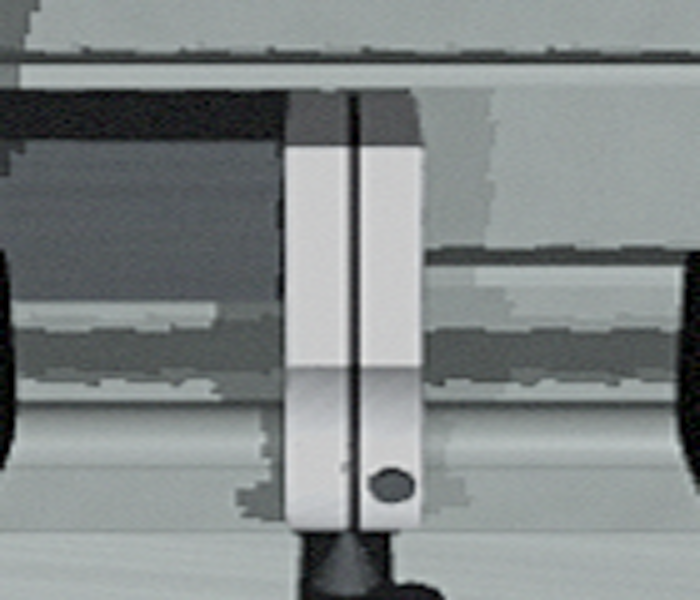

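The last view shows the stop's line at crop x≈353 and the pointer tip at x≈347, which is about 1 mm apart. The tube's end meets the arm with less than 1 mm of gap. The arm is well clear, so I'm handing in.

```bash
python3 -c "
from rig import manip
print(manip.finish_job())"
```

```text
the job is handed in; nothing more can be done
None
```

The job is handed in at about 14 s of the 56 s allowed; it reports no verdict. The stop collar is on the pointer and the tube is up against it.

- **Stop:** I gripped its arm, slid it about 115 mm to the pointer and let go. In the last wrist picture its dark line was about 1 mm to the +y side of the pointer's tip (4 mm allowed). I saw the same offset before pushing the tube, so the tube did not move it.
- **Tube:** I pushed it along the channel with the closed fingers until it looked flush with the stop. The last picture shows less than 1 mm of gap (3 mm allowed), with the tube lying flat in the channel.
- **Clear of everything:** The gripper was about 0.2 m above the fixture with near-zero wrist force. I never went near the bystanders or the red look-alikes.

**Checks that disagreed:**
- The pushing force never rose above the tube's own sliding friction, about 2 N. There was no contact reading to confirm the tube actually touched the stop, so a gap under 1 mm probably remains.
- By my estimate from the gripper's position, the tube should have reached the stop about 3 mm earlier than it did. I relied on the camera picture instead.

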